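Hold the sprung probe square on the ringed spot of a clamped sample

TASK

Swing the keeper bar of the sloping sample holder shut across the steel sample until it snaps fully home. Then take the sprung probe (the tool with the thick round handle) out of the stand and hold its pin lightly inside the ring engraved on the sample, with the probe square to the sloping face and the sprung pin pushed in about half of its 20 mm travel; leave everything else alone. Finish still holding it so: steady in the gripper, pin on the spot, nothing put down.

Things in the scene. Friction and masses are not known exactly. Their poses are not given: they have to be found in the camera images.
- holder: Fixed sloping sample holder, base 150 x 160 mm, with an aluminium plate 160 x 160 x 12 mm tilted 20 degrees. Origin: centre of the underside, on the bench; own x runs level towards the high edge, z up. The face falls towards own -x (towards the robot at yaw 0); its centre lies 62 mm, its high edge 89 mm, its low edge 35 mm above the bench. Position and yaw vary.
- sample: Steel sample plate 90 x 84 x 6 mm lying fixed on the middle of the sloping face. Origin: centre of its underside, on the face; own z is the outward normal of the sloping face (20 degrees from vertical), own x points up the slope, y along the level direction. Low stops (5 mm high) stand round it.
- spot (a point): The marked spot: centre of the engraved ring (18 mm inner, 21 mm outer diameter, with four short dark ticks round it), on the top surface of the sample, at x = -15, y = -10 mm in the sample's frame. Its axes are those of the sample (z is the normal of the face).
- keeper (a joint): Angle of the keeper bar, rad: 0 = shut (hard stop), across the upper part of the sample, parallel to its y; grows as the bar swings towards the low edge in the plane of the face, to 1.6. Light friction, stays where left. A sprung ball near the bar's end resists between about 0.15 and 0.08 rad (up to some 4 N at the post) and then draws the bar home.
- keeper_hinge (a point): Point on the keeper's pivot axis at the level of the bar's top, 17 mm above the sloping face; at x = 45, y = 62 mm in the sample's frame.
- keeper_post (a point): Grip point on the round black post (14 mm diameter) that stands 36 mm up from the bar's top, square to the face. On the post's axis, 26 mm above the bar's top, 43 mm above the face, 95 mm from the pivot axis. At keeper angle a it lies, in the sample's frame, at x = 45 - 95 sin a, y = 62 - 95 cos a, z = 43 mm. The bar is 18 mm wide, 8 mm thick, and ends 26 mm beyond the post.
- stand: Fixed white stand 62 x 190 mm, 100 mm high, with two holes (25 mm) 100 mm apart along its own y. Origin: centre of the underside on the bench. The yaw varies.
- probe: Sprung probe, about 90 g: round grey handle, 22 mm diameter, with a 32 mm collar, upright in one of the stand's two holes (which one varies), collar on the rim. Origin: lower end of the barrel, on the axis; own z runs up the axis, flat top at 112 mm. Collar from 50 to 56 mm, its underside 100 mm above the bench. The pin hangs below the barrel: lift 80 mm to clear the stand's top.
- probe_grip (a point): Point to grip on the probe's axis, 88 mm up from its origin, 24 mm below its top (138 mm above the bench as it stands). The relaxed end of the pin lies 118 mm below this point.
- pin_end (a point): End of the sprung pin (flat, 8 mm diameter) on the probe's axis; relaxed it lies 30 mm below the probe's origin.
- pin (a joint): How far the sprung pin is pushed into the barrel, m: 0 relaxed, 0.020 fully in. Spring: 0.2 N to start it, then 180 N/m, so 10 mm is about 2 N; fully in it is a hard stop.
- stirrer: The other tool in the stand, to be left alone: same collar, but a short slim square handle 11 mm wide that stands only 30 mm above the collar. Origin: its lower end, as for the probe.
- amber_bottle: Bystander: small brown glass bottle with black cap, 28 mm wide, 61 mm high. Origin: centre of its underside.
- dish: Bystander: small round dish, 59 mm wide, 15 mm high. Origin: centre of its underside.
- timer: Bystander: small bench timer, 54 x 62 x 62 mm. Origin: centre of its underside.

How it is judged:
By the outcome, as a careful person would: the job done as asked, in the order asked, and still so for the second after the job is handed in, while the arm keeps its last pose, push and grip.
It also fails if it takes over 51 s, if anything falls off the work surface, if the arm or the gripper's body presses on something with over 40 N, if the wrist force passes 120 N, or if a joint passes its speed limit or range.

ROBOT

A 6-joint arm with a two-finger parallel gripper is mounted at the origin on a cart in front of the work surface, level with it; the furniture and walls round the work are solid. World frame = base frame: x ahead of the robot, y to its left, z up, the work surface at z = 0. Lengths are in m, angles in rad, forces in N, time in s.
With the tool pointing down it reaches from about 0.375 to 0.925 m from the base axis. Payload 5.7 kg.
Tool frame: the origin (TCP) lies between the finger pads; the fingertips stand 8 mm ahead of it and the grasp point (between the pads) lies 11 mm behind it; z points along the fingers, y is the line along which they close (so a half turn about z gives the same grasp; the last joint's range is limited). The gripper opens to 88 mm and grips with 3 to 60 N. Pads are 20 mm wide; open, the fingers measure 115 mm over their backs; the gripper's body (75 mm by 178 mm) begins 61 mm behind the grasp point.
Start: joints at [-1.243, 0.359, 1.51, -0, 1.272, -0.115], TCP at [0.257, -0.542, 0.231] pointing down, gripper open.
Joint ranges: [-2.97, 2.97], [-1.01, 2.36], [0.21, 2.38], [-0.96, 4.11], [0.2, 2.71], [-2.98, 2.98]. Speed limits (rad/s): [2.39, 2.39, 3.14, 3.14, 3.14, 3.14].

INTERFACE

Orientations are given as a rotation vector (axis times angle).
In Python, from workcell import * gives the robot as it stands.
- The arm moves only by the shell command python3 -m handwheel 'ROWS' [FORCE]. ROWS is JSON, a list of rows, each an object with "claw": the closure, from -1 (fully open) to 1 (shut); "translation": the shift along the tool's x, y, z in units of 50 mm (1.0 is 50 mm), a list of three; "roll": the turn about the tool's z in units of 5 degrees (1.0 is 5 degrees). A call has 1 to 20 rows; each row is the pose to reach, as a shift and turn from the pose commanded when the call began, along the tool's axes at that moment; what a row does not reach only later rows make up. A row lasts 1/10 s, in which the tool goes at most 50 mm and 8.59 degrees, less where a joint would pass 70% of its speed; a pose out of reach is approached as far as the arm can. A call with a gripper value outside its range is refused whole. The fingers move at their own pace and stop on an object; FORCE is the grip in N (left out, the last holds). Time passes only in rows, so rows that repeat a pose let the fingers close. It gives the time, the measured TCP pose, the force, the opening and the grip force at its end, in the units of the state.
- read_state(): the state, without advancing time (a new reading comes with each control period).
- grab_frame(name): name is "scene" or "top" or "wrist"; returns the picture (480x640x3 uint8, red, green, blue); there is no depth.
- calibration(name): a dict with "fx", "fy", "cx", "cy" (pixels), "pose" (4x4, takes a point from camera to world coordinates). Camera axes: x right, y down, z forward; pixel columns grow to the right and rows downward; lengths in m; the calibration is good to about 2 mm. A picture is of the moment at which its call begins: read the wrist's pose just before it. calibration takes no time and is no camera call; for the wrist camera it gives the pose at the moment of the call.
- hand_in(): hands the job in; it is judged then, once.
The state is a dict: "t": time; "joint_positions": joint angles; "joint_vel": joint speeds; "joint_torque": joint torques, N m; "tool_pos": TCP position; "ee_rot": TCP orientation; "ft_force": force on the tool from outside, world axes, zero at the start; "torque": the same for the moment, N m; "grip_width": opening from 0.0 (shut) to 1.0 (fully open); "grasp_force": force on a finger pad.
Only numpy, scipy, OpenCV 4.12 (cv2) and the standard library are available. Lean on these libraries where they do the work, as an engineer would, in place of code of your own. Each camera call takes 0.05 s, during which the arm holds its last target. There are 200 camera calls.

## Working session

There is one attempt and no reset: what is moved stays moved. The work goes in short steps, Python scripts to look and compute and a shell command to move; the robot and the scene stay as the last step left them, time stands still between calls to the robot, and variables do not carry over. Pictures are saved under pics/ and viewed, at most 10 in all, crops included, and the job is handed in when it is done.

```bash
ls; mkdir -p pics; cat > h.py <<'E'
from workcell import *
import numpy as np, cv2
from scipy.spatial.transform import Rotation as R
def snap(n,f):
    c=calibration(n); im=grab_frame(n); cv2.imwrite('pics/'+f,cv2.cvtColor(im,cv2.COLOR_RGB2BGR)); return im,c
def ray(c,u,v):
    P=np.array(c['pose']); d=P[:3,:3]@[(u-c['cx'])/c['fx'],(v-c['cy'])/c['fy'],1]; return P[:3,3],d/np.linalg.norm(d)
def tri(*obs):
    A=np.zeros((3,3));b=np.zeros(3);rs=[ray(*o) for o in obs]
    for o,d in rs:
        M=np.eye(3)-np.outer(d,d);A+=M;b+=M@o
    p=np.linalg.solve(A,b)
    return p,[float(np.linalg.norm(np.cross(p-o,d))) for o,d in rs]
def onz(c,u,v,z):
    o,d=ray(c,u,v); return o+d*(z-o[2])/d[2]
def proj(c,p):
    P=np.linalg.inv(np.array(c['pose'])); q=P[:3,:3]@p+P[:3,3]; return c['fx']*q[0]/q[2]+c['cx'],c['fy']*q[1]/q[2]+c['cy']
E
python3 - <<'E'
from h import *
import json
s=read_state();print(s); print(R.from_rotvec(s['ee_rot']).as_matrix().round(4))
for n in('scene','top'):
    im,c=snap(n,n+'0.png'); print(n,{k:np.round(v,4).tolist() for k,v in c.items()})
E
```

```text
pics
{'t': 0.0, 'joint_positions': array([-1.24309362e+00,  3.59488876e-01,  1.51142159e+00, -9.28098454e-06,
        1.27249937e+00, -1.15114628e-01]), 'joint_vel': array([ 0.00030009, -0.00073238, -0.00097127, -0.00043127,  0.00052123,
       -0.00128355]), 'joint_torque': array([-4.14857686e-04, -5.15377986e+01, -2.70729160e+01,  6.72036270e-02,
        3.49080702e-02, -1.19898814e-04]), 'tool_pos': array([ 0.25685609, -0.54149579,  0.22982331]), 'ee_rot': array([-3.06314059e+00, -6.89514273e-01,  3.16508464e-04]), 'ft_force': array([-0.05800112, -0.46015647, -0.11888697]), 'torque': array([-0.01468966, -0.01504733,  0.00755891]), 'grasp_force': 0.0, 'grip_width': 1.00172294548301}
[[ 9.035e-01  4.285e-01 -6.000e-04]
 [ 4.285e-01 -9.035e-01  1.700e-03]
 [ 2.000e-04 -1.800e-03 -1.000e+00]]
scene {'fx': 549.8327, 'fy': 549.8327, 'cx': 318.9028, 'cy': 236.1624, 'pose': [[-0.4901, -0.4922, 0.7194, -0.4651], [-0.8717, 0.2757, -0.4051, 0.4599], [0.0011, -0.8256, -0.5642, 0.846], [0.0, 0.0, 0.0, 1.0]]}
top {'fx': 471.0281, 'fy': 471.0281, 'cx': 320.5381, 'cy': 234.495, 'pose': [[-0.0209, -0.9924, 0.1211, 0.3571], [-0.9998, 0.0207, -0.0031, -0.0796], [0.0006, -0.1212, -0.9926, 1.1095], [0.0, 0.0, 0.0, 1.0]]}
```

View pics/scene0.png

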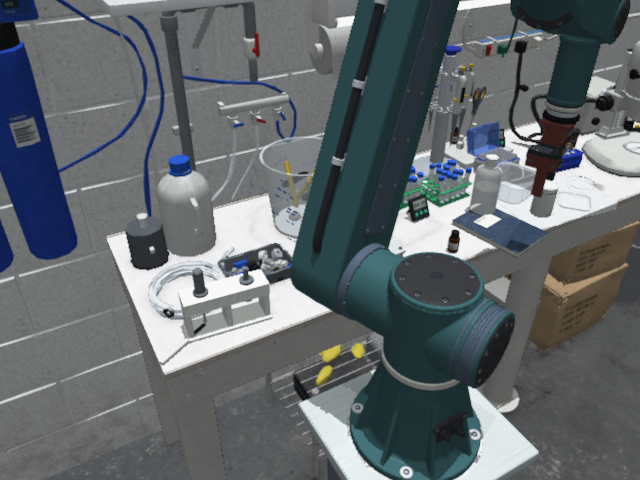

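View pics/top0.png

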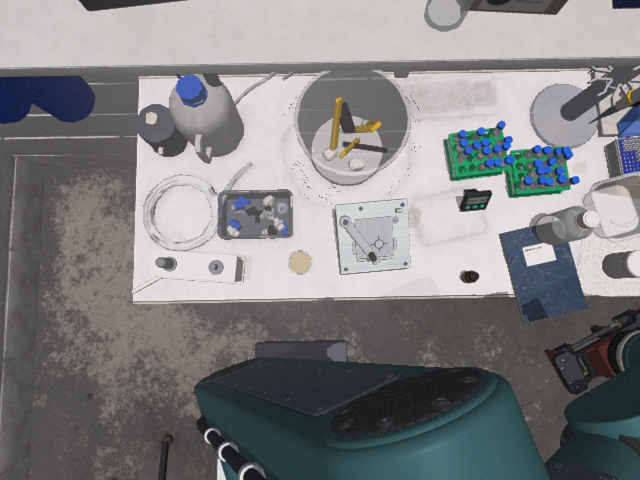

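```bash
python3 - <<'E'
from h import *
c=calibration('top')
for n,u,v,z in [('holder c',372,237,.062),('hinge',345,220,.1),('post',374,258,.09),('ring',379,244,.06),('probe',165,262,.16),('stirrer',216,267,.13),('standL',137,268,.1)]: print(n,onz(c,u,v,z).round(3))
s=calibration('scene')
print(tri((c,165,262),(s,198,272)), tri((c,216,267),(s,246,268)))
im=cv2.imread('pics/top0.png')
a=cv2.resize(im[190:285,325:420],None,fx=5.5,fy=5.5,interpolation=2);cv2.imwrite('pics/cropH.png',a)
w=calibration('wrist');print({k:np.round(v,3).tolist() for k,v in w.items()})
E
```

```text
holder c [ 0.477 -0.198  0.062]
hinge [ 0.511 -0.136  0.1  ]
post [ 0.428 -0.198  0.09 ]
ring [ 0.461 -0.213  0.06 ]
probe [0.424 0.232 0.16 ]
stirrer [0.413 0.136 0.13 ]
standL [0.416 0.311 0.1  ]
(array([0.42572737, 0.23787708, 0.15128975]), [0.0031492339338686985, 0.003149233933868567]) (array([0.41459975, 0.13826376, 0.13171825]), [0.0031544550941128347, 0.0031544550941128868])
{'fx': 338.498, 'fy': 338.498, 'cx': 311.646, 'cy': 244.059, 'pose': [[0.428, -0.874, -0.228, 0.319], [-0.904, -0.414, -0.108, -0.512], [-0.0, 0.252, -0.968, 0.385], [0.0, 0.0, 0.0, 1.0]]}
```

View pics/cropH.png

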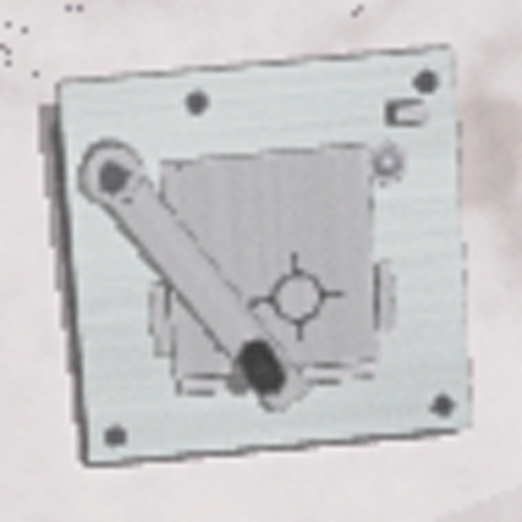

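```bash
python3 -m handwheel '[{"claw":-1,"translation":[0,0,-1],"roll":0},{"claw":-1,"translation":[1,-0.5,-1],"roll":1},{"claw":-1,"translation":[2,-1.2,-1],"roll":2},{"claw":-1,"translation":[3,-2,-1],"roll":3},{"claw":-1,"translation":[4,-2.7,-1],"roll":4.26},{"claw":-1,"translation":[5,-3.4,-1],"roll":4.26},{"claw":-1,"translation":[6,-4.1,-1],"roll":4.26},{"claw":-1,"translation":[6.5,-4.4,-1],"roll":4.26},{"claw":-1,"translation":[6.5,-4.4,-1],"roll":4.26},{"claw":-1,"translation":[6.5,-4.4,-1],"roll":4.26},{"claw":-1,"translation":[6.5,-4.4,-1],"roll":4.26},{"claw":-1,"translation":[6.5,-4.4,-1],"roll":4.26},{"claw":-1,"translation":[6.5,-4.4,-1],"roll":4.26},{"claw":-1,"translation":[6.5,-4.4,-1],"roll":4.26},{"claw":1,"translation":[6.5,-4.4,-1],"roll":4.26},{"claw":1,"translation":[6.5,-4.4,-1],"roll":4.26},{"claw":1,"translation":[6.5,-4.4,-1],"roll":4.26},{"claw":1,"translation":[6.5,-4.4,-1],"roll":4.26}]' 20
python3 - <<'E'
from h import *
s=read_state();print(s['t'],s['tool_pos'].round(4),R.from_rotvec(s['ee_rot']).as_matrix().round(3).tolist(),s['grip_width'],s['joint_positions'].round(2))
im,c=snap('wrist','w1.png'); np.save('w1.npy',c['pose'])
c=calibration('top')
f=lambda a,b:(325+(a+.5)/5.5-.5,190+(b+.5)/5.5-.5)
for n,a,b,z in [('TL',57,83,.089),('TR',452,46,.089),('BR',468,430,.035),('BL',87,465,.035),('ring',297,297,.0625)]:print(n,onz(c,*f(a,b),z).round(4))
E
```

```text
t: 1.9
tool_pos: [0.4564, -0.2042, 0.2807]
ee_rot: [-3.139, -0.111, 0.0]
ft_force: [-0.7, -0.9, -0.6]
grip_width: 0.675
grasp_force: 0.0
1.9 [ 0.4564 -0.2042  0.2807] [[0.997, 0.071, -0.0], [0.071, -0.997, 0.0], [-0.0, -0.0, -1.0]] 0.6747129105500254 [-0.56  0.17  1.65  0.    1.32  0.94]
TL [ 0.547  -0.1159  0.089 ]
TR [ 0.5588 -0.2745  0.089 ]
BR [ 0.4076 -0.2845  0.035 ]
BL [ 0.3964 -0.1263  0.035 ]
ring [ 0.4617 -0.2122  0.0625]
```

View pics/w1.png

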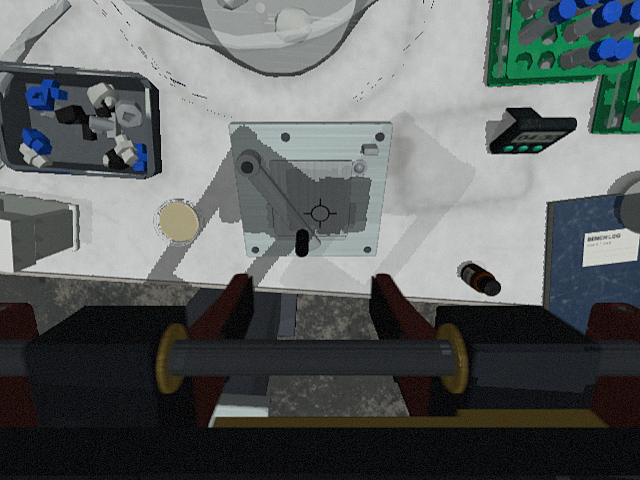

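```bash
cat >> h.py <<'E'
def hframe(q):
    x,y,yaw,dz=q; H=R.from_euler('z',yaw).as_matrix(); S=H@R.from_euler('y',-20,degrees=True).as_matrix()
    return np.array([x,y,.062+dz]),S   # sample origin (face centre), axes in columns
E
python3 - <<'E'
from h import *
from scipy.optimize import least_squares
t=calibration('top'); w=calibration('wrist'); w['pose']=np.load('w1.npy')
f=lambda a,b:(325+(a+.5)/5.5-.5,190+(b+.5)/5.5-.5)
pts={'TL':(80,80,0),'TR':(80,-80,0),'BR':(-80,-80,0),'BL':(-80,80,0),'ring':(-15,-10,6),'hinge':(45,62,19)}
T={'TL':f(57,83),'TR':f(452,46),'BR':f(468,430),'BL':f(87,465),'ring':f(297,297),'hinge':f(113,177)}
W={'TL':(230,123),'TR':(392,123),'BR':(381,256),'BL':(247,256),'ring':(320,213),'hinge':(248,167)}
def post(a,z): return (45-95*np.sin(a),62-95*np.cos(a),z)
def res(q):
    o,S=hframe(q[:4]);r=[]
    for k,p in pts.items():
        P=o+S@np.array(p)/1000
        r+=list(np.subtract(proj(t,P),T[k])*1.0)+list(np.subtract(proj(w,P),W[k]))
    P=o+S@np.array(post(q[4],53))/1000
    r+=list(np.subtract(proj(w,P),(302,250)))
    return r
s=least_squares(res,[.477,-.2,.07,0,.9],loss='soft_l1');print(s.x.round(4));print(np.round(res(s.x),1).reshape(-1,2).tolist())
o,S=hframe(s.x[:4]);np.save('q.npy',s.x)
print('ring tri',tri((t,*T['ring']),(w,*W['ring'])),'model',o+S@[-.015,-.01,.006])
print('hinge tri',tri((t,*T['hinge']),(w,*W['hinge'])),'model',o+S@[.045,.062,.019])
print('postgrip',o+S@np.array(post(s.x[4],43))/1e3,'posttop',o+S@np.array(post(s.x[4],53))/1e3,'shut',o+S@np.array(post(0,43))/1e3)
st=read_state();M=R.from_rotvec(st['ee_rot']).as_matrix();p=st['tool_pos']
for a in (1.1,s.x[4],.6,.3,.1,0): 
    P=o+S@np.array(post(a,43))/1e3; print(round(a,2),P.round(4),'units',(M.T@(P-p)/.05).round(2))
E
```

```text
[ 0.4794 -0.2022  0.0736 -0.0051  0.9793]
[[0.4, -0.3], [-0.9, 2.2], [0.5, -0.3], [-0.1, 1.7], [0.8, -1.1], [-6.0, -0.4], [0.6, -0.9], [0.1, 0.0], [0.2, -0.8], [-0.3, -0.4], [0.2, -1.0], [0.3, -0.5], [0.3, 0.6]]
ring tri (array([ 0.4627278 , -0.21374272,  0.05142405]), [0.00019072218837572105, 0.00019072218837561206]) model [ 0.46403737 -0.21335727  0.0573822 ]
hinge tri (array([ 0.50939124, -0.13708271,  0.08630185]), [0.0005520890639633136, 0.0005520890639633385]) model [ 0.51054009 -0.1377347   0.09011941]
postgrip [ 0.43234277 -0.19661295  0.08570004] posttop [ 0.42893182 -0.19686434  0.09509696] shut [ 0.50933643 -0.23308108  0.11267204]
1.1 [ 0.4262 -0.1872  0.0837] units [-0.58 -0.38  3.94]
0.98 [ 0.4323 -0.1966  0.0857] units [-0.47 -0.18  3.9 ]
0.6 [ 0.4578 -0.2202  0.0943] units [0.   0.32 3.73]
0.3 [ 0.4827 -0.2308  0.1031] units [0.49 0.57 3.55]
0.1 [ 0.5004 -0.2333  0.1094] units [0.84 0.64 3.43]
0 [ 0.5093 -0.2331  0.1127] units [1.01 0.65 3.36]
```

```bash
python3 -m handwheel '[{"claw":1,"translation":[-1.15,-0.18,0.8],"roll":0},{"claw":1,"translation":[-1.15,-0.18,1.6],"roll":0},{"claw":1,"translation":[-1.15,-0.18,2.4],"roll":0},{"claw":1,"translation":[-1.15,-0.18,3.0],"roll":0},{"claw":1,"translation":[-1.15,-0.18,3.5],"roll":0},{"claw":1,"translation":[-1.15,-0.18,3.78],"roll":0},{"claw":1,"translation":[-1.15,-0.18,3.78],"roll":0},{"claw":1,"translation":[-0.95,-0.18,3.78],"roll":0},{"claw":1,"translation":[-0.85,-0.15,3.78],"roll":0},{"claw":1,"translation":[-0.74,-0.05,3.76],"roll":0},{"claw":1,"translation":[-0.65,0.08,3.72],"roll":0},{"claw":1,"translation":[-0.5,0.22,3.68],"roll":0},{"claw":1,"translation":[-0.38,0.32,3.63],"roll":0},{"claw":1,"translation":[-0.22,0.42,3.57],"roll":0},{"claw":1,"translation":[-0.07,0.5,3.5],"roll":0},{"claw":1,"translation":[0.1,0.57,3.45],"roll":0},{"claw":1,"translation":[0.1,0.57,3.45],"roll":0}]'
python3 - <<'E'
from h import *
snap('wrist','w2.png'); np.save('w2.npy',calibration('wrist')['pose'])
E
```

```text
t: 3.65
tool_pos: [0.4657, -0.2328, 0.1089]
ee_rot: [3.139, 0.112, 0.004]
ft_force: [-0.1, -0.0, 0.0]
grip_width: 0.004
grasp_force: 0.0
```

View pics/w2.png

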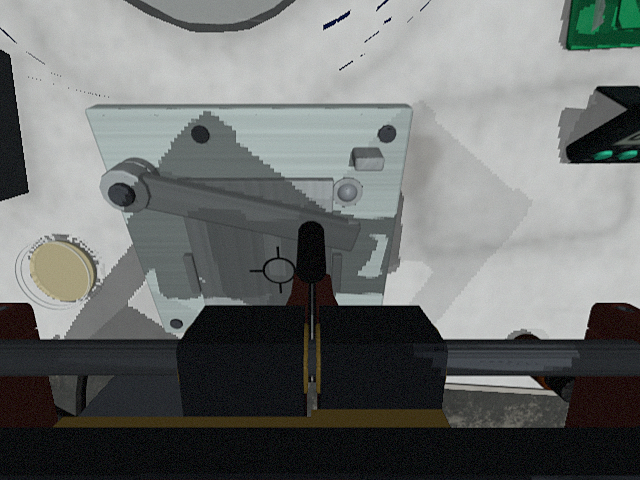

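```bash
python3 -m handwheel '[{"claw":1,"translation":[0.1,0.03,-0.04],"roll":0},{"claw":1,"translation":[0.2,0.06,-0.08],"roll":0},{"claw":1,"translation":[0.3,0.07,-0.12],"roll":0},{"claw":1,"translation":[0.38,0.08,-0.15],"roll":0},{"claw":1,"translation":[0.46,0.08,-0.18],"roll":0},{"claw":1,"translation":[0.52,0.08,-0.2],"roll":0},{"claw":1,"translation":[0.55,0.08,-0.2],"roll":0},{"claw":1,"translation":[0.55,0.08,-0.2],"roll":0}]'
python3 - <<'E'
from h import *
print(read_state()['ft_force'].round(2))
snap('wrist','w3.png'); np.save('w3.npy',calibration('wrist')['pose'])
E
```

```text
t: 4.5
tool_pos: [0.49, -0.2342, 0.118]
ee_rot: [-3.139, -0.113, 0.005]
ft_force: [-6.1, -3.6, 1.9]
grip_width: 0.005
grasp_force: 3.2
[-6.06 -3.58  1.87]
```

View pics/w3.png

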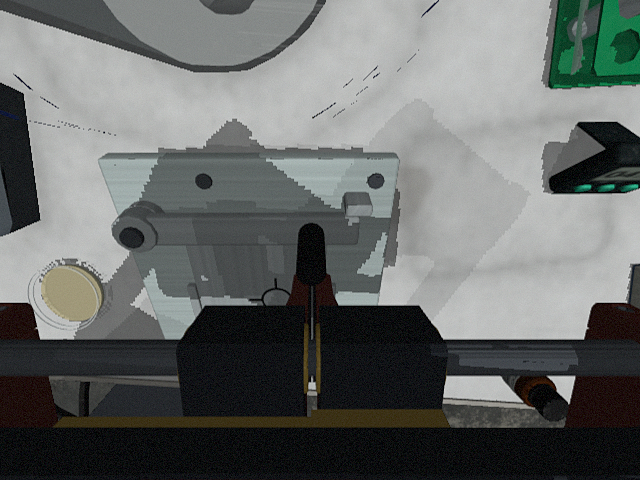

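```bash
python3 -m handwheel '[{"claw":1,"translation":[0.06,0,0],"roll":0},{"claw":1,"translation":[0.12,0,0],"roll":0},{"claw":1,"translation":[0.12,0,0],"roll":0}]'
python3 -m handwheel '[{"claw":1,"translation":[-0.3,0,0],"roll":0},{"claw":1,"translation":[-0.6,0,0],"roll":0},{"claw":1,"translation":[-0.8,0,-0.5],"roll":0},{"claw":-1,"translation":[-1,0,-1.5],"roll":0},{"claw":-1,"translation":[-1,0,-2],"roll":0},{"claw":-1,"translation":[-1,0,-2],"roll":0}]'
python3 - <<'E'
from h import *
print(read_state()['ft_force'].round(2))
snap('wrist','w4.png'); np.save('w4.npy',calibration('wrist')['pose'])
E
```

```text
t: 4.85
tool_pos: [0.491, -0.234, 0.1176]
ee_rot: [-3.139, -0.115, 0.019]
ft_force: [-20.5, -6.9, 9.8]
grip_width: 0.002
grasp_force: 10.7
t: 5.45
tool_pos: [0.4498, -0.2391, 0.2225]
ee_rot: [3.134, 0.111, 0.013]
ft_force: [0.4, 0.4, 0.4]
grip_width: 0.24
grasp_force: 0.0
[0.41 0.42 0.38]
```

View pics/w4.png

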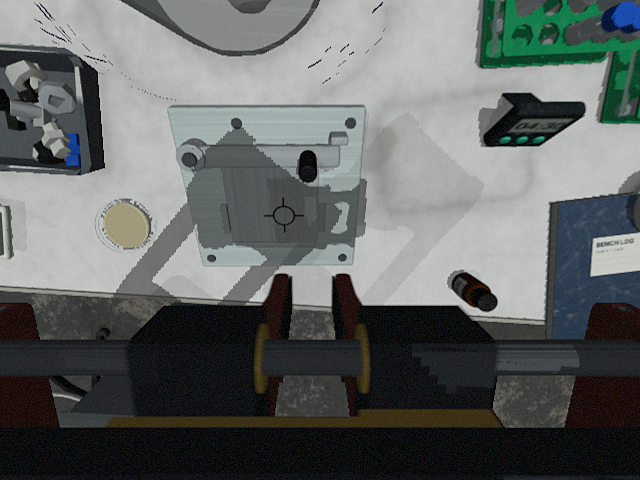

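```bash
python3 -m handwheel '[{"claw":-1,"translation":[0,0,-1],"roll":0},{"claw":-1,"translation":[0,-0.5,-1.8],"roll":0},{"claw":-1,"translation":[0,-1.5,-2.15],"roll":0},{"claw":-1,"translation":[0,-2.4,-2.15],"roll":0},{"claw":-1,"translation":[0,-3.3,-2.15],"roll":0},{"claw":-1,"translation":[0,-4.2,-2.15],"roll":0},{"claw":-1,"translation":[-0.1,-5.1,-2.15],"roll":0},{"claw":-1,"translation":[-0.2,-6,-2.15],"roll":0},{"claw":-1,"translation":[-0.3,-6.9,-2.15],"roll":0},{"claw":-1,"translation":[-0.37,-7.8,-2.15],"roll":0},{"claw":-1,"translation":[-0.37,-8.5,-2.15],"roll":0},{"claw":-1,"translation":[-0.37,-8.83,-2.15],"roll":0},{"claw":0.1,"translation":[-0.37,-8.83,-2.15],"roll":0},{"claw":0.1,"translation":[-0.37,-8.83,-2.15],"roll":0},{"claw":0.1,"translation":[-0.37,-8.83,-2.15],"roll":0}]' 20
python3 - <<'E'
from h import *
from scipy.optimize import least_squares
im,c=snap('wrist','w5.png'); np.save('w5.npy',c['pose']); print(read_state()['joint_positions'].round(2))
t=calibration('top'); w=calibration('wrist'); C={'t':t}
for k in('w1','w2','w4'): C[k]=dict(w,pose=np.load(k+'.npy'))
f=lambda a,b:(325+(a+.5)/5.5-.5,190+(b+.5)/5.5-.5)
pts={'TL':(80,80,0),'TR':(80,-80,0),'BR':(-80,-80,0),'BL':(-80,80,0),'ring':(-15,-10,6),'hinge':(45,62,19)}
O={'t':dict(TL=f(57,83),TR=f(452,46),BR=f(468,430),BL=f(87,465),ring=f(297,297),hinge=f(113,177)),
'w1':dict(TL=(230,123),TR=(392,123),BL=(247,256),ring=(320,213),hinge=(248,167)),
'w2':dict(TL=(87,105),TR=(412,104),ring=(279,270),hinge=(123,194)),
'w4':dict(TL=(169,107),TR=(366,105),BR=(352,266),BL=(204,267),ring=(284,215),hinge=(189,159))}
def res(q):
    o,S=hframe(q);return np.concatenate([np.subtract(proj(C[k],o+S@np.array(pts[n])/1000),uv) for k,d in O.items() for n,uv in d.items()])
for fix in (0,1):
    s=least_squares((lambda q:res([*q[:3],0])) if fix else res,[.479,-.202,.07,0],loss='soft_l1');print(s.x.round(4),np.sqrt(np.mean(s.fun**2)))
    q=s.x.copy(); 
    if fix:q[3]=0
    o,S=hframe(q);print('spot',o+S@[-.015,-.01,.006])
np.save('q.npy',q)
print('ring tri wrist only',tri(*[(C[k],*O[k]['ring']) for k in('w1','w2','w4')]))
E
```

```text
t: 7.0
tool_pos: [0.3973, 0.2008, 0.325]
ee_rot: [3.139, 0.11, -0.002]
ft_force: [0.7, 0.3, -1.3]
grip_width: 0.767
grasp_force: 0.0
[ 0.31  0.05  1.68 -0.    1.42  1.81]
[ 0.4789 -0.2013  0.0779 -0.0019] 1.5866757608890525
spot [ 0.46354854 -0.21250275  0.0605999 ]
[ 0.4789 -0.2013  0.079   0.    ] 1.7240684653161726
spot [ 0.46356967 -0.212567    0.06250785]
ring tri wrist only (array([ 0.46498349, -0.21294071,  0.06871207]), [0.0005840653032020221, 0.00029974381362430583, 0.0007270947489851226])
```

View pics/w5.png

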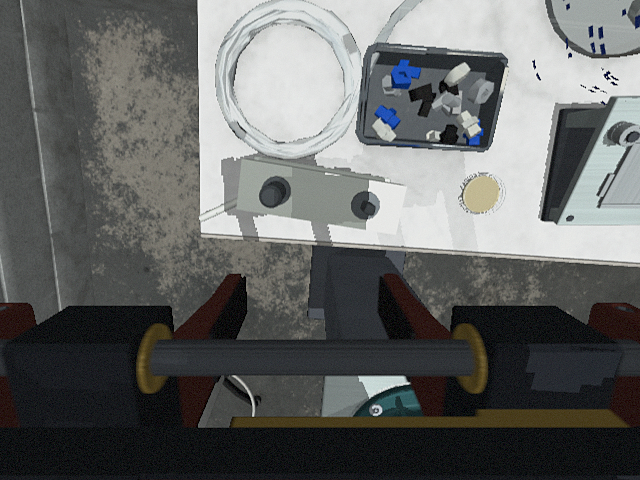

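```bash
cat >> h.py <<'E'
def blob(im,x0,x1,y0,y1,thr):
    g=cv2.cvtColor(im,cv2.COLOR_BGR2GRAY)[y0:y1,x0:x1]; m=(g<thr).astype(np.uint8)
    n,l,s,c=cv2.connectedComponentsWithStats(m); i=1+np.argmax(s[1:,4]); return (c[i]+[x0,y0]).round(1),s[i]+[x0,y0,0,0,0]
E
python3 - <<'E'
from h import *
im=cv2.imread('pics/w5.png'); tp=cv2.imread('pics/top0.png')
for th in(50,65,80):print(th,blob(im,250,300,165,220,th),blob(tp,150,182,248,278,th))
g=cv2.cvtColor(im,cv2.COLOR_BGR2GRAY);print(g[174:212:2,254:296:2])
g=cv2.cvtColor(tp,cv2.COLOR_BGR2GRAY);print(g[252:276,152:180:1])
E
```

```text
Traceback (most recent call last):
  File "h.py", line 23, in blob
    n,l,s,c=cv2.connectedComponentsWithStats(m); i=1+np.argmax(s[1:,4]); return (c[i]+[x0,y0]).round(1),s[i]+[x0,y0,0,0,0]
                                                     ~~~~~~~~~^^^^^^^^^
ValueError: attempt to get argmax of an empty sequence
```

```bash
python3 - <<'E'
from h import *
np.set_printoptions(linewidth=220)
im=cv2.imread('pics/w5.png'); tp=cv2.imread('pics/top0.png')
g=cv2.cvtColor(im,cv2.COLOR_BGR2GRAY);print(g[172:214:2,252:298:2])
g=cv2.cvtColor(tp,cv2.COLOR_BGR2GRAY);print(g[253:275,152:180:1])
E
```

```text
[[164 163 164 164 162 165 163 159 161 163 163 164 158 166 161 160 162 162 162 165 141 137 137]
 [161 159 164 163 163 163 161 166 164 159 158 164 169 163 168 156 163 163 161 160 138 141 138]
 [165 157 161 159 163 167 161 163 169 146 148 109  78 107 125 160 156 153 150 154 137 137 143]
 [162 164 162 166 163 166 163 174 130  73  75  82  84  85  74  55 122 142 138 139 135 139 141]
 [159 163 164 163 161 164 170 105  75  83  85  76  75  77  72  72  66 110 143 138 140 141 139]
 [162 164 164 163 164 166  91  77  86  54  48  46  35  36  53  72  68  66 116 142 137 140 140]
 [159 161 165 161 165 162  76  70  41  40  48  40  41  43  47  33  72  68  53 145 140 142 144]
 [162 162 163 162 167  86  55  59  71  57  66  56  44  42  45  34  45  72  64 125 142 142 140]
 [161 162 163 163 173  60  64  64  67  67  58  59  59  49  44  39  38  68  71  75 141 140 138]
 [161 164 160 164  93  58  66  81  85  78  83  65  54  58  42  39  41  72  65  80 143 139 138]
 [159 166 163 171  61  66  79  76  78  80  79  63  63  51  53  37  39  66  62  76 139 138 138]
 [162 162 165 172  49  76  79  78  75  77  77  68  64  
[... 2726 characters left out ...]
 226 225]
 [226 224 226 226 225 226 225 227 227 228 229 205 162 143 142 144 146 148 144 145 145 126 161 222 227 227 225 225]
 [225 224 223 224 226 225 224 223 225 226 226 226 224 191 157 150 150 147 142 136 144 189 223 228 226 226 225 225]
 [226 225 225 225 225 224 223 225 225 225 225 227 226 227 226 196 199 168 166 224 226 225 226 225 226 226 225 226]
 [224 223 225 226 224 225 226 226 224 225 225 224 227 225 224 227 225 227 226 227 227 226 225 226 225 225 226 224]
 [224 224 224 225 224 225 224 225 224 224 225 224 225 225 227 225 226 227 227 225 226 225 226 227 226 226 225 225]
 [223 223 226 225 226 225 226 225 226 225 225 224 225 226 225 226 224 224 226 226 226 226 225 225 225 225 226 226]]
```

```bash
python3 - <<'E'
from h import *
t=calibration('top');w=calibration('wrist');w['pose']=np.load('w5.npy')
print('top tri',tri((t,160,261.5),(w,271.7,195))); print('collar tri',tri((t,168.7,263.5),(w,276,190.5)))
for z,a,b in((.162,(160,261.5),(271.7,195)),(.106,(168.7,263.5),(276,190.5))): print(z,onz(t,*a,z).round(4),onz(w,*b,z).round(4))
s=read_state();M=R.from_rotvec(s['ee_rot']).as_matrix();print(s['tool_pos'],M.round(3).tolist())
E
```

```text
top tri (array([0.42624013, 0.24126815, 0.15907605]), [0.0017468562149831625, 0.0017468562149829385])
collar tri (array([0.42517848, 0.24239011, 0.10207132]), [0.0010932392096612664, 0.001093239209661234])
0.162 [0.4247 0.2415 0.162 ] [0.428  0.2398 0.162 ]
0.106 [0.4241 0.2418 0.106 ] [0.4265 0.2413 0.106 ]
[0.39748523 0.20076134 0.32521678] [[0.998, 0.07, -0.001], [0.07, -0.998, -0.0], [-0.001, 0.0, -1.0]]
```

```bash
python3 -m handwheel '[{"claw":0,"translation":[0.63,-0.77,0.8],"roll":-0.1},{"claw":0,"translation":[0.63,-0.77,1.6],"roll":-0.1},{"claw":0,"translation":[0.63,-0.77,2.4],"roll":-0.1},{"claw":0,"translation":[0.63,-0.77,2.9],"roll":-0.1},{"claw":0,"translation":[0.63,-0.77,3.3],"roll":-0.1},{"claw":0,"translation":[0.63,-0.77,3.7],"roll":-0.1},{"claw":0,"translation":[0.63,-0.77,3.96],"roll":-0.1},{"claw":0,"translation":[0.63,-0.77,3.96],"roll":-0.1},{"claw":0.3,"translation":[0.63,-0.77,3.96],"roll":-0.1},{"claw":1,"translation":[0.63,-0.77,3.96],"roll":-0.1},{"claw":1,"translation":[0.63,-0.77,3.96],"roll":-0.1},{"claw":1,"translation":[0.63,-0.77,3.96],"roll":-0.1},{"claw":1,"translation":[0.63,-0.77,3.96],"roll":-0.1},{"claw":1,"translation":[0.63,-0.77,3.96],"roll":-0.1},{"claw":1,"translation":[0.63,-0.77,3.96],"roll":-0.1}]' 10
```

```text
t: 8.55
tool_pos: [0.4269, 0.2425, 0.1285]
ee_rot: [-3.139, -0.126, -0.003]
ft_force: [0.0, -1.3, 6.6]
grip_width: 0.247
grasp_force: 10.0
```

```bash
python3 -m handwheel '[{"claw":1,"translation":[0,0,-0.2],"roll":0},{"claw":1,"translation":[0,0,-0.5],"roll":0},{"claw":1,"translation":[0,0,-0.8],"roll":0},{"claw":1,"translation":[0,0,-1.1],"roll":0},{"claw":1,"translation":[0,0,-1.2],"roll":0},{"claw":1,"translation":[0,0,-1.2],"roll":0},{"claw":1,"translation":[0,0,-1.2],"roll":0}]'
python3 -m handwheel '[{"claw":1,"translation":[-0.1,0,0],"roll":0},{"claw":1,"translation":[-0.2,0,0],"roll":0},{"claw":1,"translation":[-0.3,0,0],"roll":0},{"claw":1,"translation":[-0.35,0,0],"roll":0},{"claw":1,"translation":[-0.4,0,0],"roll":0}]'
```

```text
t: 9.25
tool_pos: [0.4258, 0.2423, 0.1873]
ee_rot: [3.139, 0.125, -0.001]
ft_force: [0.2, 0.0, -0.8]
grip_width: 0.25
grasp_force: 10.0
t: 9.75
tool_pos: [0.4062, 0.2408, 0.1877]
ee_rot: [-3.139, -0.126, -0.001]
ft_force: [1.4, 0.5, -1.7]
grip_width: 0.245
grasp_force: 10.0
```

```bash
python3 -m handwheel '[{"claw":1,"translation":[-0.06,0,0],"roll":0},{"claw":1,"translation":[-0.12,0,0],"roll":0},{"claw":1,"translation":[-0.18,0,0],"roll":0},{"claw":1,"translation":[-0.24,0,0],"roll":0},{"claw":1,"translation":[-0.3,0,0],"roll":0},{"claw":1,"translation":[-0.36,0,0],"roll":0},{"claw":1,"translation":[-0.42,0,0],"roll":0},{"claw":1,"translation":[-0.48,0,0],"roll":0},{"claw":1,"translation":[-0.48,0,0],"roll":0}]'
python3 - <<'E'
from h import *
c=calibration('scene');s=read_state();M=R.from_rotvec(s['ee_rot']).as_matrix();print(s['tool_pos'],s['ft_force'],s['joint_positions'].round(2))
G=s['tool_pos']-M[:,2]*.011
for n in('scene','wrist'):
    im,c=snap(n,n+'6.png'); np.save(n+'6.npy',c['pose'])
    for a in (0,15,20,25):
        d=-M[:,0]*np.sin(np.radians(a))+np.array([0,0,1])*np.cos(np.radians(a))
        print(n,a,[np.round(proj(c,G+d*l),0).tolist() for l in(.024,-.035,-.088,-.118)])
a=cv2.imread('pics/scene6.png')[180:330,130:330];b=cv2.imread('pics/wrist6.png')[150:330,200:440]
cv2.imwrite('pics/c6.png',np.vstack([cv2.resize(a,(400,300),interpolation=2),cv2.resize(b,(400,300),interpolation=2)]))
E
```

```text
t: 10.65
tool_pos: [0.3817, 0.2388, 0.1877]
ee_rot: [-3.139, -0.125, 0.001]
ft_force: [1.3, 0.1, -1.4]
grip_width: 0.243
grasp_force: 10.0
[0.38174653 0.23884662 0.18771239] [ 1.25665191  0.08746143 -1.41011565] [0.41 0.19 1.87 0.   1.07 1.9 ]
scene 0 [[202.0, 255.0], [206.0, 280.0], [209.0, 300.0], [210.0, 311.0]]
scene 15 [[204.0, 257.0], [204.0, 277.0], [204.0, 293.0], [204.0, 301.0]]
scene 20 [[204.0, 258.0], [203.0, 276.0], [202.0, 290.0], [202.0, 298.0]]
scene 25 [[205.0, 259.0], [202.0, 274.0], [201.0, 287.0], [200.0, 294.0]]
wrist 0 [[311.0, 337.0], [311.0, 282.0], [311.0, 256.0], [311.0, 245.0]]
wrist 15 [[311.0, 349.0], [311.0, 268.0], [311.0, 225.0], [311.0, 208.0]]
wrist 20 [[311.0, 353.0], [311.0, 263.0], [311.0, 215.0], [311.0, 195.0]]
wrist 25 [[311.0, 356.0], [311.0, 259.0], [311.0, 205.0], [311.0, 183.0]]
```

View pics/c6.png

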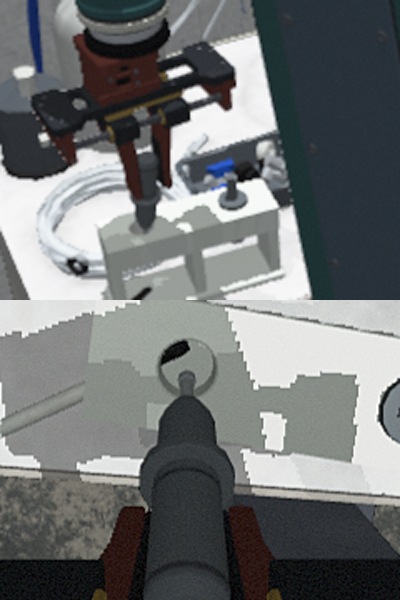

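```bash
python3 -m handwheel '[{"claw":1,"translation":[0,0,0],"roll":0},{"claw":1,"translation":[0,0,0],"roll":0},{"claw":1,"translation":[0,0,-0.2],"roll":0},{"claw":1,"translation":[0,0,-0.6],"roll":0},{"claw":1,"translation":[0,0,-1.1],"roll":0},{"claw":1,"translation":[0,0,-1.6],"roll":0},{"claw":1,"translation":[0,0,-1.9],"roll":0},{"claw":1,"translation":[0,0,-1.9],"roll":0},{"claw":1,"translation":[0,0,-1.9],"roll":0}]' 30
cat >> h.py <<'E'
def plan():
    q=np.load('q.npy');o,S=hframe(q[:4]);P=o+S@[-.015,-.01,.006];n=S[:,2]
    s=read_state();M=R.from_rotvec(s['ee_rot']).as_matrix();p=s['tool_pos'];G=p-M[:,2]*.011
    print('t',s['t'],'yaw',np.arctan2(M[1,0],M[0,0]).round(4),'holder',q[2].round(4),'tcp',p.round(4),'ft',s['ft_force'].round(2),'tool n',(M.T@n).round(3),'grip',s['grip_width'])
    for h in(.05,.01,0,-.01): print(h,(M.T@(P+n*(.1195+h)+M[:,2]*.011-p)/.05).round(3))
    return P,n,G,M,S
E
python3 - <<'E'
from h import *
P,n,G,M,S=plan()
im,c=snap('wrist','w7.png'); np.save('w7.npy',c['pose']);g=cv2.cvtColor(im,cv2.COLOR_RGB2GRAY)
for l in(-.035,-.0895,-.1195): print([np.round(proj(c,G+(-M[:,0]*np.sin(a)+np.array([0,0,1])*np.cos(a))*l),1).tolist() for a in np.radians([18,20,22])])
np.set_printoptions(linewidth=220);print(g[180:224:2,298:326:2])
E
```

```text
t: 11.65
tool_pos: [0.3821, 0.2388, 0.2827]
ee_rot: [-3.139, -0.125, -0.0]
ft_force: [0.2, 0.5, -1.0]
grip_width: 0.241
grasp_force: 30.0
t 11.65 yaw 0.0797 holder 0.079 tcp [0.3821 0.2388 0.2827] ft [ 0.24  0.54 -1.04] tool n [-0.342 -0.    -0.94 ] grip 0.2407255038997838
0.05 [-0.254  9.129  1.437]
0.01 [0.02  9.129 2.188]
0 [0.088 9.129 2.376]
-0.01 [0.157 9.129 2.564]
[[311.1, 264.8], [311.1, 263.1], [311.1, 261.3]]
[[311.1, 217.9], [311.1, 213.9], [311.1, 209.9]]
[[311.1, 199.2], [311.1, 194.2], [311.1, 189.2]]
[[147  68  31 110 148 152 148 148 149 146 148 149 153  97]
 [145  81 159 150 150 147 151 150 149 149 150 149 151  87]
 [145  88 150 151 145 146 146 149 146 150 145 145 156  92]
 [152 103 135 148 146 145 145 146 146 150 144 151 104 122]
 [148 139  88 137 148 146 150 146 148 148 154 132  92 141]
 [146 150 127  91 125 151 149 152 150 145 122  89 138 150]
 [149 150 148 123  96  99 103  89 106  94 104 144 175 149]
 [144 146 148 150 149  85  79  88  75 110 167 177 177 152]
 [144 143 146 146 144  81 105  96  99  55 176 168 175 145]
 [149 145 147 148 131  87  86  91  80  87 175 171 177 147]
 [145 147 153 147 138  75  83  85  80  87 173 169 173 145]
 [144 146 147 146 153  90  84  86  82 131 175 172 172 159]
 [148 145 148 148 150 101  89  83  71 175 167 170 169 161]
 [145 145 145 150 155  86  82  86  77 174 170 168 171 149]
 [149 148 149 149 141  46  44  48  43 106 181 171 174 148]
 [149 148 158 105  36  44  49  49  56  48  52 162 171 146]
 [149 156 109  42  52  50  46  57  57  54  52  35 164 148]
 [152 112  40  50  53  50  56  57  52  51  51  52  36 146]
 [112  46  48  48  51  47  48  48  55  54  51  49  51  31]
 [ 50  48  47  46  49  53  50  52  50  51  51  49  47  52]
 [ 38  51  48  49  50  50  54  54  50  51  48  53  50  49]
 [ 46  50  54  53  54  53  55  56  52  51  51  53  51  46]]
```

```bash
python3 -m handwheel '[{"claw":1,"translation":[0,0.3,0],"roll":0},{"claw":1,"translation":[0,0.9,0],"roll":0},{"claw":1,"translation":[0,1.6,0],"roll":0},{"claw":1,"translation":[0,2.3,0],"roll":0},{"claw":1,"translation":[0,3,0],"roll":0},{"claw":1,"translation":[0,3.7,0],"roll":0},{"claw":1,"translation":[0,4.4,0],"roll":0},{"claw":1,"translation":[0,5.1,0],"roll":0},{"claw":1,"translation":[0,5.8,0],"roll":0},{"claw":1,"translation":[0,6.5,0],"roll":0},{"claw":1,"translation":[0,7.2,0],"roll":0},{"claw":1,"translation":[-0.1,7.9,0.2],"roll":0},{"claw":1,"translation":[-0.2,8.5,0.6],"roll":0},{"claw":1,"translation":[-0.25,8.9,1.0],"roll":0},{"claw":1,"translation":[-0.25,9.13,1.44],"roll":0},{"claw":1,"translation":[-0.25,9.13,1.44],"roll":0},{"claw":1,"translation":[-0.25,9.13,1.44],"roll":0},{"claw":1,"translation":[-0.25,9.13,1.44],"roll":0}]'
python3 - <<'E'
from h import *
P,n,G,M,S=plan()
im,c=snap('wrist','w8.png'); np.save('w8.npy',c['pose'])
print('spot px',proj(c,P))
for l in(-.035,-.0895,-.1195): print([np.round(proj(c,G+(-M[:,0]*np.sin(a)+np.array([0,0,1])*np.cos(a))*l),1).tolist() for a in np.radians([18,20,22])])
cv2.imwrite('pics/c8.png',cv2.resize(cv2.cvtColor(im,cv2.COLOR_RGB2BGR)[120:300,232:392],None,fx=3.3,fy=3.3,interpolation=2))
E
```

```text
t: 13.5
tool_pos: [0.4064, -0.2166, 0.2112]
ee_rot: [-3.139, -0.126, -0.0]
ft_force: [0.8, -0.2, -0.0]
grip_width: 0.244
grasp_force: 30.0
t 13.5 yaw 0.0803 holder 0.079 tcp [ 0.4064 -0.2166  0.2112] ft [ 0.76 -0.22 -0.03] tool n [-0.342 -0.001 -0.94 ] grip 0.24443446164298707
0.05 [-0.014  0.011  0.008]
0.01 [0.26  0.011 0.76 ]
0 [0.328 0.011 0.948]
-0.01 [0.396 0.011 1.136]
spot px (np.float64(311.7938908659126), np.float64(169.54846516019342))
[[311.1, 264.9], [311.1, 263.1], [311.1, 261.3]]
[[311.1, 218.0], [311.1, 213.9], [311.1, 209.9]]
[[311.1, 199.3], [311.1, 194.3], [311.1, 189.2]]
```

View pics/c8.png

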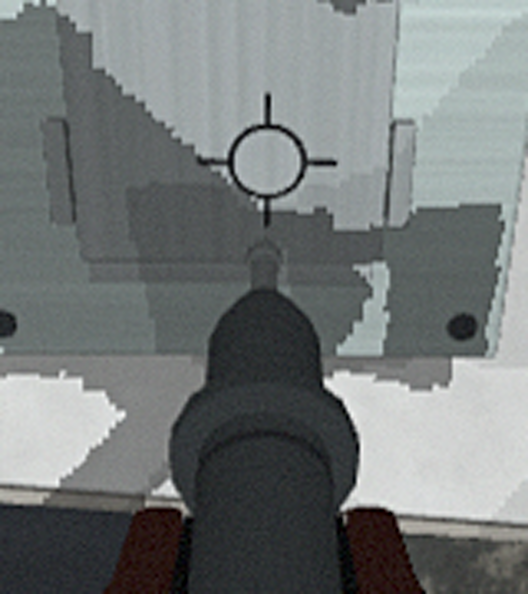

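```bash
python3 -m handwheel '[{"claw":1,"translation":[0.08,0.01,0.2],"roll":0},{"claw":1,"translation":[0.17,0.01,0.4],"roll":0},{"claw":1,"translation":[0.25,0.01,0.6],"roll":0},{"claw":1,"translation":[0.3,0.01,0.76],"roll":0},{"claw":1,"translation":[0.3,0.01,0.76],"roll":0},{"claw":1,"translation":[0.3,0.01,0.76],"roll":0},{"claw":1,"translation":[0.3,0.01,0.76],"roll":0}]'
cat > look.py <<'E'
from h import *
import sys
P,n,G,M,S=plan()
im,c=snap('wrist',sys.argv[1]); np.save('wl.npy',c['pose']); 
u,v=proj(c,P); print('spot px',u,v)
g=cv2.cvtColor(im,cv2.COLOR_RGB2GRAY)
np.set_printoptions(linewidth=250)
u0,v0=int(u),int(v);print(v0-18,u0-22);print(g[v0-18:v0+40:2,u0-22:u0+24:2])
F=[]
for i in range(8): F.append(read_state()['ft_force'])
print(np.mean(F,0).round(2), 'along n',(np.mean(F,0)@n).round(2))
E
python3 look.py w9.png
```

```text
t: 14.25
tool_pos: [0.4213, -0.2165, 0.1728]
ee_rot: [3.139, 0.125, 0.0]
ft_force: [-0.6, -0.2, -0.6]
grip_width: 0.247
grasp_force: 30.0
t 14.25 yaw 0.0798 holder 0.079 tcp [ 0.4213 -0.2165  0.1728] ft [-0.58 -0.15 -0.57] tool n [-0.342 -0.    -0.94 ] grip 0.2467746945658667
0.05 [-0.311 -0.013 -0.76 ]
0.01 [-0.037 -0.012 -0.008]
0 [ 0.031 -0.012  0.18 ]
-0.01 [ 0.1   -0.012  0.368]
spot px 310.25294783779555 190.95652729216795
172 288
[[ 92  97  83 132 162 161 160 150 152 160 159 100  76 160 159 156 157 155 156 157 154 158 153]
 [ 97  99  88  88  83 160 160 150 156 154 162 103  79 160 158 157 153 151 160 150 155 153 155]
 [ 92  94  90  93  92  84 160 155 159 158 167 107  80 162 162 153 154 155 158 152 154 149 151]
 [ 89  98  89  87  94  91 141 132 139 134  59  11  21  91 125 161 151 153 155 157 154 146 147]
 [ 92 100  91  88  92  93  98  85   0  52 133 137 133 119  75  17 133 157 155 151 144 141 145]
 [ 96  95  93  89  88  93  89   0  75  92 161 161 154 155 171 135   4 131 159 157 138 143 138]
 [ 95 100  94  90  91 100  11  88  99  86 138 161 152 159 165 146 129   0 148 137 138 143
[... 1430 characters left out ...]

 [ 82  81  81  74  85  76  32  39  38  42  41  38  37  46  41  43  34  31  32  84  79  81  79]
 [ 85  82  81  76  77  38  36  37  43  41  45  29  44  41  43  43  42  38  44  49  77  80  81]
 [ 79  81  84  76  59  35  36  38  49  41  41  40  43  42  46  44  39  38  36  33  82  87  83]
 [ 71  73  69  71  33  35  41  40  46  41  39  41  42  44  46  44  44  41  48  41  48  81  72]
 [ 90  92  96  95  35  38  36  44  44  41  41  42  41  39  44  44  41  46  37  38  31  94  92]
 [ 81  81  86  88  31  29  42  44  41  47  42  37  41  38  39  45  43  43  39  45  32  85  86]
 [ 79  79  76  78  28  37  32  36  44  42  43  43  44  47  38  37  38  45  34  41  29  84  84]]
[ 0.15  0.32 -0.64] along n -0.67
```

```bash
for i in 1; do python3 -m handwheel '[{"claw":1,"translation":[0.027,0,0.075],"roll":0},{"claw":1,"translation":[0.055,0,0.15],"roll":0},{"claw":1,"translation":[0.055,0,0.15],"roll":0},{"claw":1,"translation":[0.055,0,0.15],"roll":0}]'; python3 look.py w10.png | grep -E 'along|^t'; python3 -m handwheel '[{"claw":1,"translation":[0.014,0,0.038],"roll":0},{"claw":1,"translation":[0.027,0,0.075],"roll":0},{"claw":1,"translation":[0.027,0,0.075],"roll":0},{"claw":1,"translation":[0.027,0,0.075],"roll":0}]'; done;  python3 look.py w11.png
```

```text
t: 14.7
tool_pos: [0.4239, -0.2162, 0.1651]
ee_rot: [-3.139, -0.125, 0.0]
ft_force: [0.5, 0.9, -1.5]
grip_width: 0.245
grasp_force: 30.0
t 14.7 yaw 0.0798 holder 0.079 tcp [ 0.4239 -0.2162  0.1651] ft [ 0.55  0.88 -1.46] tool n [-0.342 -0.    -0.94 ] grip 0.24479085115976734
[-0.02 -0.15 -0.56] along n -0.52
t: 15.15
tool_pos: [0.4253, -0.2161, 0.1614]
ee_rot: [-3.139, -0.125, 0.0]
ft_force: [-0.9, 0.3, 0.0]
grip_width: 0.246
grasp_force: 30.0
t 15.15 yaw 0.0798 holder 0.079 tcp [ 0.4253 -0.2161  0.1614] ft [-0.95  0.25  0.  ] tool n [-0.342 -0.    -0.94 ] grip 0.24607300454761089
0.05 [-0.39  -0.011 -0.988]
0.01 [-0.117 -0.011 -0.237]
0 [-0.048 -0.01  -0.049]
-0.01 [ 0.02  -0.01   0.139]
spot px 310.4271269363371 197.7802540739047
179 288
[[ 94  95  90  90  92  92 135 130 159 160 159 134  34 155 156 152 153 156 160 155 153 148 146]
 [ 92  89  94  90  89  95  92  89  82 161 162 134  30 157 157 161 155 154 158 155 156 156 141]
 [ 92  97  86  90  96  95  94  91  94  91 167 129  57 162 157 158 155 155 158 140 141 136 142]
 [ 94  93  86  86  96  94  95  92  85  36   6   0  15   0  87 134
[... 1738 characters left out ...]
]
 [ 78  89  79  96  29  39  42  33  39  45  40  38  38  40  46  44  42  40  48  38  46  80  79]
 [ 76  79  77  96  33  40  40  41  44  40  36  41  43  44  42  45  40  43  33  30  24  82  79]
 [ 79  83  81 100  36  39  43  32  46  47  41  43  46  44  41  48  44  38  45  40  28  80  79]
 [ 76  82  82  85  26  39  37  37  38  44  41  47  42  48  43  41  40  41  42  40  35  81  79]
 [ 81  81  92  71  34  41  36  37  38  40  42  44  42  45  45  38  39  39  38  36  30  91  78]
 [ 83  82  85  65  35  33  45  42  41  45  42  45  49  40  40  49  41  44  41  38  29  90  81]
 [ 79  83  80  55  31  37  43  52  34  43  42  47  50  47  43  41  40  44  49  42  38  82  80]]
[-0.62 -0.46  0.01] along n 0.23
```

```bash
cat > avg.py <<'E'
from h import *
q=np.load('q.npy');n=hframe(q[:4])[1][:,2];F=[];A=0
for i in range(14):
    A=A+grab_frame('wrist').astype(float);F.append(read_state()['ft_force'])
F=np.array(F);print('ft',F.mean(0).round(2),'n',(F@n).mean().round(2),'+-',((F@n).std()/14**.5).round(2));s=read_state();print(s['t'],s['tool_pos'].round(4))
g=A.mean(2)/14; print('pin col profile rows 184-210',g[184:211,310:315].mean(1).round(0).astype(int).tolist())
E
python3 -m handwheel '[{"claw":1,"translation":[-0.027,0,-0.08],"roll":0},{"claw":1,"translation":[-0.03,0,-0.16],"roll":0},{"claw":1,"translation":[-0.03,0,-0.16],"roll":0},{"claw":1,"translation":[-0.03,0,-0.16],"roll":0}]'; python3 avg.py
python3 -m handwheel '[{"claw":1,"translation":[0.028,0,0.075],"roll":0},{"claw":1,"translation":[0.055,0,0.15],"roll":0},{"claw":1,"translation":[0.08,0,0.22],"roll":0},{"claw":1,"translation":[0.08,0,0.22],"roll":0},{"claw":1,"translation":[0.08,0,0.22],"roll":0}]';python3 avg.py
```

```text
t: 15.6
tool_pos: [0.424, -0.2163, 0.1697]
ee_rot: [3.139, 0.125, 0.001]
ft_force: [-0.0, 0.8, -1.4]
grip_width: 0.246
grasp_force: 30.0
ft [-0.03 -0.05 -0.93] n -0.87 +- 0.14
16.3 [ 0.4238 -0.2162  0.1694]
pin col profile rows 184-210 [158, 144, 107, 108, 99, 80, 83, 80, 72, 67, 67, 76, 81, 72, 68, 68, 69, 69, 69, 69, 69, 71, 67, 51, 35, 40, 42]
t: 16.8
tool_pos: [0.4278, -0.216, 0.1583]
ee_rot: [-3.139, -0.125, 0.0]
ft_force: [-0.5, -1.2, 1.3]
grip_width: 0.249
grasp_force: 30.0
ft [-0.77 -0.87  0.74] n 0.98 +- 0.12
17.5 [ 0.4278 -0.216   0.1584]
pin col profile rows 184-210 [101, 100, 103, 92, 48, 5, 56, 83, 80, 79, 80, 80, 78, 73, 67, 69, 79, 79, 70, 68, 69, 70, 69, 55, 36, 40, 41]
```

```bash
python3 -m handwheel '[{"claw":1,"translation":[0.009,0,0.025],"roll":0},{"claw":1,"translation":[0.009,0,0.025],"roll":0},{"claw":1,"translation":[0.009,0,0.025],"roll":0}]';python3 avg.py; python3 look.py w12.png
python3 - <<'E'
from h import *
c=calibration('wrist');s=read_state();M=R.from_rotvec(s['ee_rot']).as_matrix();G=s['tool_pos']-M[:,2]*.011
for a in np.radians([18,19,20]): print([round(float(proj(c,G-(-M[:,0]*np.sin(a)-M[:,2]*np.cos(a))*l)[1]),1) for l in(.1195,.1145,.1095)])
q=np.load('q.npy');o,S=hframe(q[:4])
for x in (-.024,-.015,-.006): print(np.round(proj(c,o+S@[x,-.01,.006]),1))
E
```

```text
t: 17.8
tool_pos: [0.4283, -0.2159, 0.1571]
ee_rot: [-3.139, -0.125, 0.0]
ft_force: [-1.4, -2.2, 1.2]
grip_width: 0.244
grasp_force: 30.0
ft [-0.88 -1.16  0.92] n 1.19 +- 0.11
18.5 [ 0.4282 -0.2159  0.1571]
pin col profile rows 184-210 [108, 102, 90, 92, 80, 38, 12, 61, 85, 80, 79, 80, 80, 78, 70, 65, 72, 81, 76, 68, 68, 69, 69, 54, 36, 39, 41]
t 18.5 yaw 0.0797 holder 0.079 tcp [ 0.4282 -0.2159  0.1571] ft [-1.39 -0.59  0.71] tool n [-0.342 -0.    -0.94 ] grip 0.24588511860314438
0.05 [-0.45  -0.011 -1.073]
0.01 [-0.176 -0.01  -0.321]
0 [-0.108 -0.01  -0.133]
-0.01 [-0.039 -0.01   0.054]
spot px 310.3817175916914 202.57071192400997
184 288
[[ 93  93  92  94  89  96  89  87  90 134 166 141  52 159 156 153 152 154 157 151 149 140 142]
 [ 94  91  89  92  97  95  93  92  96  95  88  77  76 157 151 149 150 151 152 139 139 140 138]
 [ 94  92  86  93  95  96  90  92  91  91  86  68  55 137 151 147 141 144 140 145 143 137 138]
 [ 92  93  93  90  93  90  97  93  73  31   0  22  16   6  18 116 154 143 142 145 144 138 142]
 [ 94  93  90  96  95  94 100  44  24  67  84  89  84  85  63  42  52 1
[... 1745 characters left out ...]
75  81  37  37  43  43  44  47  44  40  44  51  41  45  42  41  38  39  27  84  83]
 [ 86  82  73  73  39  38  45  44  45  40  38  48  41  42  44  43  38  39  40  40  31  79  77]
 [ 78  81  78  66  31  39  41  41  44  45  43  47  35  39  41  45  45  45  42  41  33  80  77]
 [ 85  83  87  47  43  42  38  42  44  44  47  51  52  53  45  43  46  46  42  41  40  77  88]
 [ 87  76  54  39  42  51  53  43  54  55  53  53  51  51  51  54  54  51  49  45  40  35  72]
 [ 88  35  41  43  49  52  51  53  47  49  51  45  53  54  58  50  54  45  50  48  47  43  38]]
[-0.31  0.41  1.97] along n 1.95
[199.2, 202.1, 205.0]
[196.7, 199.6, 202.7]
[194.2, 197.2, 200.3]
[310.5 213.2]
[310.4 202.6]
[310.4 191.5]
```

```bash
python3 -c "
from workcell import *
print(hand_in())"
```

```text
the job is handed in; nothing more can be done
None
```

Handed in at 18.5 s: the keeper bar is shut against its hard stop. The gripper holds the probe with its pin centred in the engraved ring, about 1° off square (estimated 19° tilt against the face's 20°). The pin is pushed in about 9–10 mm by force and image estimates.

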